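# Lock the fence bracket with the big hex key

### The arm

A 6-joint arm with a two-finger parallel gripper is mounted at the origin on the work surface. World frame = base frame: x ahead of the robot, y to its left, z up, the work surface at z = 0. Lengths are in mm, angles in rad, forces in N, time in s.
With the tool pointing down it reaches from about 275 to 750 mm from the base axis. Payload 10.2 kg.
Tool frame: the origin (TCP) lies between the finger pads; the fingertips stand ctrl.tips_ahead ahead of it and the grasp point (between the pads) lies 8 mm behind it (ctrl.tips_ahead is the distance from the TCP to the fingertips, in mm); z points along the fingers, y is the direction in which the jaws open and shut (so a half turn about z gives the same grasp; the last joint's range is limited). The gripper opens to 85 mm and grips with 20 to 120 N. Pads are 22 mm wide; open, the fingers measure 114 mm over their backs; the gripper's body (76 mm by 85 mm) begins 54 mm behind the grasp point. The pads swing forward as they close: fully open they stand 13 mm farther back than shut.
Start: joints at [-1.532, 0.313, 1.498, -0, 1.331, -0.223], TCP at [135.867, -507.121, 242.294] pointing down, gripper open.
Joint ranges: [-2.94, 2.94], [-0.97, 2.17], [0.19, 2.56], [-1.23, 4.37], [0.02, 3.11], [-2.88, 2.88]. Speed limits (rad/s): [2.39, 2.39, 3.01, 3.14, 3.14, 3.14].

### API

Orientations are given as a unit quaternion [w, x, y, z].
In Python, from rig import ctrl gives the robot as it stands. The module is installed in compiled form; this text tells all that it offers.
- The arm moves only by the tool move_arm, never from a script. Its argument "motion" is a list of rows, each an object with "offset": the shift along the tool's x, y, z in m, a list of three; "angular": the turn, a rotation vector about the tool's x, y, z in degrees, a list of three; "jaw": the finger opening in m, from 0 to 0.0854. In form: [{"offset": [tx, ty, tz], "angular": [ax, ay, az], "jaw": jaw}, ...]. A call has 1 to 5 rows; each row is the pose to reach, as a shift and turn from the pose commanded when the call began, along the tool's axes at that moment; what a row does not reach only later rows make up. A row lasts 1/8 s, in which the tool goes at most 62.5 mm and 10.7 degrees, less where a joint would pass 70% of its speed; a pose out of reach is approached as far as the arm can. A call with a gripper value outside its range is refused whole. The fingers move at their own pace and stop on an object; "squeeze" is the grip in N (left out, the last holds). Time passes only in rows, so rows that repeat a pose let the fingers close. It gives the time, the measured TCP pose, the force and the opening at its end, in the units of the state.
- ctrl.sense(): the state, without advancing time (a new reading comes with each control period).
- ctrl.capture(name): name is "side" or "top"; returns a dict with "img" (480x640x3 uint8, red, green, blue), "intrinsics" (3x3 intrinsics, pixels), "rvec" (rotation vector, rad) and "tvec" (3), from world to camera coordinates, as OpenCV has them. Camera axes: x right, y down, z forward; pixel columns grow to the right and rows downward; lengths in mm; the calibration is good to about 2 mm. A picture is of the moment at which its call begins. There is no depth.
- ctrl.finish_job(): hands the job in, once; it reports no verdict.
The state is a dict: "time_s": time; "joints": joint angles; "dq": joint speeds; "tau": joint torques, N m; "eef_pos": TCP position; "ee_rot": TCP orientation; "force": force on the tool from outside, world axes, zero at the start; "wrist_torque": the same for the moment, N m; "grip_width": opening from 0.0 (shut) to 1.0 (fully open).
Only numpy, scipy, OpenCV 4.12 (cv2) and the standard library are available. Lean on these libraries where they do the work, as an engineer would, in place of code of your own. Each camera call takes 0.05 s, during which the arm holds its last target. There are 200 camera calls.

### The job

Take the hex key with the longest handle out of the wooden rack, feel its end gently into the screw sunk in the fence bracket until it sits fully home, and only then turn it clockwise until the screw comes up tight against its stop. Leave the key standing upright and fully home in the tightened screw, let go of it, and leave everything else alone.

Things in the scene. Friction and masses are not known exactly. Their poses are not given: they have to be found in the camera images.
- key_grip (a point): Largest of 3 upright steel T-handled hex keys: middle of its crossbar, 88 mm above the key's lower end. Crossbar 110 (x) x 14 (y, grip across it) x 16 mm; z up the shank. Under it a neck 18 thick, then a collar 34 wide and 6 thick (underside 60 above the lower end, resting on the rack), a round shank 21 thick, and at the bottom 32 mm of hexagon. Mass 0.25 to 0.4 kg.
- key_tip (a point): Centre of the lower end of that key, 88 mm straight below key_grip, same axes. The hexagon is 17 mm across flats, two of its flats facing along x (the crossbar); its last 2 mm taper to 80 percent. The key turned 60 degrees fits the same.
- rack: Wooden block fixed to the bench, 62 (x) x 235 (y) x 66 mm high, origin under its centre, z up. Three 23 mm holes along y, at -85, 0 and +85 mm, hold the keys in any order, crossbars along the rack's x within 5 degrees. The other two keys have crossbars of 82 and 58 mm, tops also 102 mm above the bench. A key must rise 65 mm to clear the rack, 100 to pass over the other keys.
- bore (a point): Centre of the mouth of the 38 mm counterbore in the top of the grey cast bracket, 50 mm above the bench, z up. Block 120 (x) x 100 (y) mm, fixed. 22 mm high ribs at its far corners (y = +-43, x = 9 to 59) and an aluminium fence 70 mm tall (x = 61 to 85, y = -250 to 60). The screw's round 30 mm head is sunk in the bore, its rim 12 mm below this point, concentric.
- socket (a point): Centre of the flat floor of the screw's hexagon socket, 28 mm straight below bore (axes as bore, not those of the hexagon): the key's lower end rests here when fully home; resting on the rim, not yet in, it stays 13 to 16 mm higher. Socket 17.7 mm across flats, 16 deep, sharp rim. Forcing the key with more than 60 N of contact before it is home spoils it.
- screw (a joint): Turn of the screw about the bore's upright axis, rad: starts at 0 to 0.2, grows clockwise seen from above, stops hard at 0.9 (tight) and, unscrewed, at -0.6. Stiff (0.25 N m), stays where left. The flats' direction differs from start to start and is not measured: feel it, pressing about 5 N, turning slowly anticlockwise, up to 60 degrees, till the key drops in. Play in the fit about +-0.08 rad.
Things that resemble listed ones, but are neither listed nor needed, are in the scene too. Leave any red or yellow look-alike of the part that bears key_grip alone.

How it is judged (in metres and radians):
On the way, in this order (a step that is already met when the one before it is completed fails the run):
1. the key is fully home in the socket before the screw is turned (z of key_tip in the frame of bore below -0.0255 m and horizontal distance between key_tip and bore below 0.003 m and value of joint screw below 0.4 rad), for 0.1 s.
2. the screw is turned tight with the key fully home (value of joint screw above 0.84 rad and z of key_tip in the frame of bore below -0.0245 m), for 0.1 s.
At the end, for the whole second after the job is handed in: The screw is tight (0.84 rad or more of 0.9) and the large key stands upright (within 0.1 rad), at rest and fully home in its socket (lower end at least 24.5 mm below the mouth of the counterbore and within 3 mm of its axis), released (all of step 2 and horizontal distance between key_tip and bore below 0.003 m and angle between key_tip's own z axis and vertical below 0.1 rad and linear speed of key below 0.02 m/s); the robot touches nothing.
It fails at once if the key is forced against the screw with more than 60 N before it is fully home (contact force between key and screw above 60 N and z of key_tip in the frame of bore above -0.0255 m and value of joint screw below 0.4 rad).
It fails at once if the screw is turned past 0.4 rad while the key is not fully home (value of joint screw above 0.4 rad and z of key_tip in the frame of bore above -0.0235 m).
It fails at once if another key is lifted or pulled from its place (distance of any of key_m, key_s from where it was at the start of the episode above 0.02 m).
It fails at once if a thing on the bench is pushed about (distance of any of offcut, try_square, curved_rib, glue, hammer, push_block from where it was at the start of the episode above 0.03 m).
It also fails if it takes over 64 s, if anything falls off the work surface, if the arm or the gripper's body presses on something with over 40 N, if the wrist force passes 120 N, or if a joint passes its speed limit or range.

## Working session

There is one attempt and no reset: what is moved stays moved. The work goes in short steps, Python scripts to look and compute and a tool call to move; the robot and the scene stay as the last step left them, time stands still between calls to the robot, and variables do not carry over. Pictures are saved under pics/ and viewed, about 8 in all and at most 12, crops included, and the job is handed in when it is done.

Besides the shell and the picture viewer there is one more tool, called after ">>>" as name([rows], argument=value, ...), one row to a line, values as JSON. move_arm: Moves the arm, as the interface text tells. Its arguments: {"type":"object","properties":{"motion":{"type":"array","items":{"type":"object","properties":{"offset":{"type":"array","items":{"type":"number"}},"angular":{"type":"array","items":{"type":"number"}},"jaw":{"type":"number"}}}},"squeeze":{"type":"number"}},"required":["motion"]}

```bash
mkdir -p pics; cat > h.py <<'E'
import numpy as np, cv2
from rig import ctrl
from scipy.spatial.transform import Rotation as R
def cap(n):
    c=ctrl.capture(n); return c
def ray(c,u,v,z):
    K=np.array(c['intrinsics'],float);Rm=cv2.Rodrigues(np.array(c['rvec'],float))[0];t=np.array(c['tvec'],float).ravel()
    d=Rm.T@np.linalg.inv(K)@np.array([u,v,1.]);o=-Rm.T@t
    return o+d*(z-o[2])/d[2]
def proj(c,p):
    return cv2.projectPoints(np.array(p,float).reshape(-1,3),np.array(c['rvec'],float),np.array(c['tvec'],float),np.array(c['intrinsics'],float),None)[0].reshape(-1,2)
E
python3 - <<'E'
from h import *
import pickle
for n in('top','side'):
    c=cap(n);cv2.imwrite(f'pics/{n}0.png',c['img'][:,:,::-1]);pickle.dump(c,open(f'{n}0.pkl','wb'))
    Rm=cv2.Rodrigues(np.array(c['rvec']))[0];print(n,c['intrinsics'],-Rm.T@np.array(c['tvec']).ravel(),Rm[2])
print(ctrl.sense(),ctrl.tips_ahead)
E
```

```text
top [[459.65823638   0.         319.57948858]
 [  0.         459.65823638 235.69126586]
 [  0.           0.           1.        ]] [457.19182906  93.69834121 846.00008435] [ 0.09165152  0.02900556 -0.99536861]
side [[506.25313314   0.         325.14824223]
 [  0.         506.25313314 239.27010082]
 [  0.           0.           1.        ]] [ 319.30796695 -362.55028154  671.09748152] [ 0.23262206  0.61197107 -0.75589576]
{'time_s': 0.1, 'joints': array([-1.53238154e+00,  3.13378890e-01,  1.49838416e+00, -1.88162261e-05,
        1.33103350e+00, -2.23419641e-01]), 'dq': array([-1.66983416e-03,  3.51890500e-04, -2.00842627e-03,  6.13544714e-04,
        1.65260354e-03,  6.62649854e-05]), 'tau': array([ 4.61881587e-03, -4.12894320e+01, -2.60141730e+01, -1.05458885e-04,
        3.06590722e-03, -8.76433774e-06]), 'eef_pos': array([ 135.86235969, -506.87207377,  241.79138597]), 'ee_rot': array([-6.00219152e-04,  9.91442103e-01,  1.30545757e-01,  4.65037596e-05]), 'force': array([ 0.50165943,  0.3010655 , -0.37918654]), 'wrist_torque': array([-0.01974121, -0.00083206, -0.01777893]), 'grip_width': 1.004832149950789} 11.0
```

View pics/top0.png

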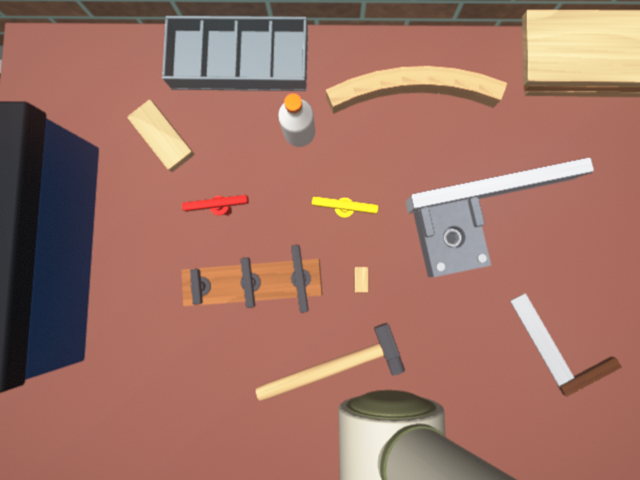

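View pics/side0.png

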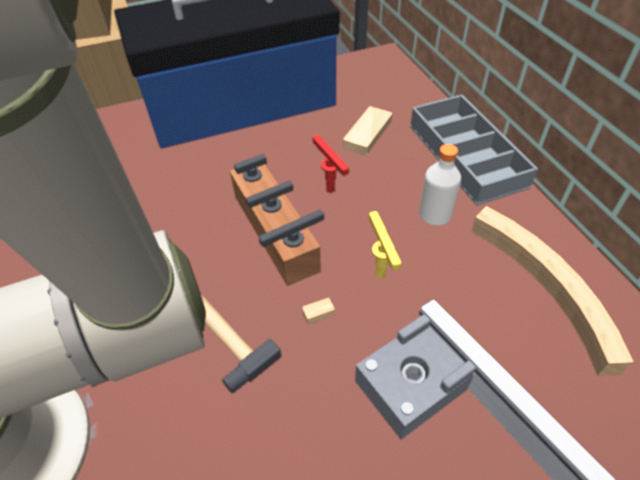

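The top view shows the large key's crossbar from (294,246) to (305,311), the bore near (453,237), and the red and yellow look-alikes at (215,203) and (345,205). In the side view, the crossbar is at about (292,228) and the bore at (414,372). Next I'll measure them.

```bash
python3 - <<'E'
from h import *
import pickle
T=pickle.load(open('top0.pkl','rb'));S=pickle.load(open('side0.pkl','rb'))
out=[]
for n,c,(kx,ky,kw,kh),(bx,by) in(('top',T,(280,238,40,80),(453,237)),('side',S,(255,205,75,45),(414,372))):
    im=c['img'];g=im.max(2).astype(int);sat=g-im.min(2)
    m=np.zeros(g.shape,np.uint8);m[ky:ky+kh,kx:kx+kw]=((g<85)&(sat<22))[ky:ky+kh,kx:kx+kw]
    N,l,st,ce=cv2.connectedComponentsWithStats(m);k=1+st[1:,4].argmax();p=np.argwhere(l==k)[:,::-1].astype(np.float32)
    r=cv2.minAreaRect(p);print(n,st[k],r,[np.round(ray(c,*q,102),1).tolist() for q in cv2.boxPoints(r)])
    crop=lambda x,y,w:cv2.resize(im[y-w:y+w,x-w:x+w],(400,400),interpolation=cv2.INTER_CUBIC)
    out.append(np.hstack([crop(kx+kw//2,ky+kh//2,40),crop(bx,by,25)]))
    print(ray(c,bx,by,50))
cv2.imwrite('pics/c1.png',cv2.resize(np.vstack(out),(600,600))[:,:,::-1])
E
```

```text
top [304 279   2   7   8] ((304.5, 282.0), (6.0, 1.0), 90.0) [[455.0, 139.0, 102.0], [455.1, 137.4, 102.0], [445.5, 137.1, 102.0], [445.4, 138.7, 102.0]]
[ 532.67885378 -113.43895312   50.        ]
side [260 215  64  31 385] ((293.3465270996094, 233.50550842285156), (13.272818565368652, 68.1540298461914), 67.71441650390625) [[403.2, 134.0, 102.0], [509.4, 147.2, 102.0], [507.0, 120.3, 102.0], [403.0, 108.4, 102.0]]
[ 532.62036355 -119.6888594    50.        ]
```

View pics/c1.png

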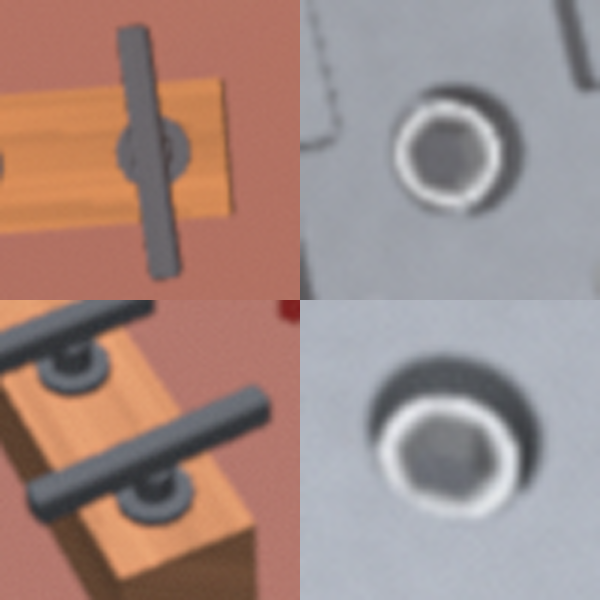

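The crop shows the long crossbar lying across the rack, and the bore with the bright screw-head rim below its mouth. Now I'll do sub-pixel fits of both.

```bash
cat > m.py <<'E'
from h import *
def rim(c,bx,by,w=25):
    im=c['img'][by-w:by+w,bx-w:bx+w];b=cv2.resize(im,None,fx=8,fy=8,interpolation=cv2.INTER_CUBIC)
    v=b.min(2); bg=np.median(v);out={}
    for nm,m in(('rim',v>bg+25),('mouth',(v<bg-25)|(v>bg+25))):
        N,l,st,ce=cv2.connectedComponentsWithStats(m.astype(np.uint8))
        # component nearest the middle with decent size
        k=min([i for i in range(1,N) if st[i,4]>3000],key=lambda i:np.hypot(*(ce[i]-w*8)))
        p=cv2.findContours((l==k).astype(np.uint8),0,1)[0];p=cv2.convexHull(max(p,key=len))
        e=cv2.fitEllipse(p);u=np.array(e[0])/8-.5+.0625+[bx-w,by-w];z=38 if nm=='rim' else 50
        print(nm,np.round(u,2),np.round(np.array(e[1])/8,1),np.round(ray(c,*u,z),1));out[nm]=u
    return out
def bar(c,x,y,w,h,z=102):
    im=c['img'][y:y+h,x:x+w];b=cv2.resize(im,None,fx=8,fy=8,interpolation=cv2.INTER_CUBIC).astype(int)
    m=((b.max(2)-b.min(2)<35)&(b.max(2)<140)).astype(np.uint8)
    m=cv2.morphologyEx(m,cv2.MORPH_OPEN,np.ones((5,5)))
    N,l,st,ce=cv2.connectedComponentsWithStats(m);k=1+st[1:,4].argmax()
    return (l==k).astype(np.uint8)
E
python3 - <<'E'
from m import *
import pickle
T=pickle.load(open('top0.pkl','rb'));S=pickle.load(open('side0.pkl','rb'))
rim(T,453,237);rim(S,414,372)
m=bar(T,280,238,40,80);ys=np.argwhere(m)[:,0];print(ys.min()/8+238,ys.max()/8+238)
# centreline per row away from collar; z=102 top face
rows=[r for r in list(range(int(ys.min())+30,ys.min()+180))+list(range(ys.max()-180,ys.max()-30))]
L=[];Rr=[]
for r in rows:
    x=np.where(m[r])[0];L.append(x.min());Rr.append(x.max()+1)
v=np.array(rows)/8+238-.5
for nm,e in(('L',L),('R',Rr)):
    a=np.polyfit(v,np.array(e)/8+280-.5,1)
    P=[ray(T,np.polyval(a,q),q,102) for q in(ys.min()/8+238-.5,(ys.max()+1)/8+238-.5)]
    print(nm,np.round(P,1).tolist(),np.degrees(np.arctan2(*(P[1]-P[0])[1::-1])))
E
```

```text
rim [452.14 237.26] [16.4 17.1] [ 533.3 -115.1   38. ]
mouth [451.94 237.23] [11.5 11.9] [ 532.3 -111.6   50. ]
rim [413.41 372.96] [18.9 22.5] [ 535.4 -115.9   38. ]
mouth [413.41 372.96] [18.9 22.5] [ 531.3 -120.6   50. ]
245.0 312.375
L [[510.4, 162.3, 102.0], [402.2, 144.6, 102.0]] -170.71293833244292
R [[510.7, 148.9, 102.0], [402.6, 131.2, 102.0]] -170.6928698219188
```

```bash
cat >> h.py <<'E'
def go(p,yaw):
    """offset (m, tool axes) and angular (deg) to reach p (mm), tool down, tool x at world angle yaw deg"""
    s=ctrl.sense();q=s['ee_rot'];A=R.from_quat([*q[1:],q[0]]);a=np.radians(yaw)
    x=np.array([np.cos(a),np.sin(a),0]);z=np.array([0,0,-1.]);B=R.from_matrix(np.c_[x,np.cross(z,x),z])
    print('now',np.round(s['eef_pos'],1),'offset',np.round(A.inv().apply(np.array(p)-s['eef_pos'])/1e3,4),'ang',np.round(np.degrees((A.inv()*B).as_rotvec()),2),'F',np.round(s['force'],1),'M',np.round(s['wrist_torque'],2),'g',round(s['grip_width']*85.4,1),'t',s['time_s'],'j',np.round(s['joints'],2))
E
python3 - <<'E'
from h import *
import pickle
T=pickle.load(open('top0.pkl','rb'));S=pickle.load(open('side0.pkl','rb'))
a=np.radians(9.3);x=np.array([np.cos(a),np.sin(a),0]);y=np.array([-x[1],x[0],0]);c0=np.array([456.5,146.7,102])
P=[c0+i*55*x+j*7*y for i,j in((1,1),(1,-1),(-1,-1),(-1,1))]
t=np.arange(0,6.3,.05);C=c0*[1,1,0]+[0,0,72]+17*(np.cos(t)[:,None]*x+np.sin(t)[:,None]*y)
o=[]
for c,cx,cy in((T,300,278),(S,292,228)):
    im=cv2.resize(c['img'],None,fx=8,fy=8,interpolation=cv2.INTER_CUBIC)
    for q in(P,C): cv2.polylines(im,[np.int32(np.round((proj(c,q)+.5)*8))],True,(0,255,0),1)
    o.append(im[cy*8-300:cy*8+300,cx*8-300:cx*8+300][:, :])
cv2.imwrite('pics/c2.png',cv2.resize(np.hstack(o),(800,400))[:,:,::-1])
go([456.5,146.7,240],9.3);go([456.5,146.7,89],9.3)
E
```

```text
now [ 135.9 -506.9  241.8] offset [ 0.4789 -0.5483  0.0026] ang [-0.07 -0.01  5.7 ] F [ 0.5  0.3 -0.4] M [-0.02 -0.   -0.02] g 85.8 t 0.1 j [-1.53  0.31  1.5  -0.    1.33 -0.22]
now [ 135.9 -506.9  241.8] offset [ 0.4789 -0.5481  0.1536] ang [-0.07 -0.01  5.7 ] F [ 0.5  0.3 -0.4] M [-0.02 -0.   -0.02] g 85.8 t 0.1 j [-1.53  0.31  1.5  -0.    1.33 -0.22]
```

View pics/c2.png

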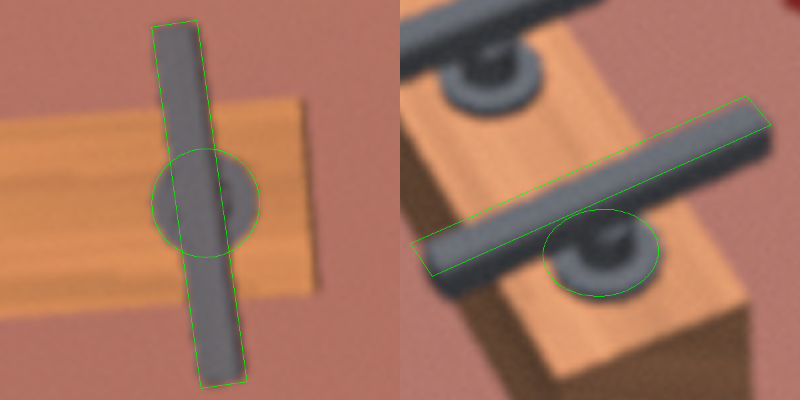

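The overlay fits the top view, and in the side view it is off by about 1.5 px (2 mm). That is within the calibration error, so I'll aim at (457,145.5).

>>> move_arm([
  {"offset":[0.48,-0.547,0],"angular":[0,0,5.7],"jaw":0.05},
  {"offset":[0.48,-0.547,0],"angular":[0,0,5.7],"jaw":0.05},
  {"offset":[0.48,-0.547,0],"angular":[0,0,5.7],"jaw":0.05},
  {"offset":[0.48,-0.547,0],"angular":[0,0,5.7],"jaw":0.05},
  {"offset":[0.48,-0.547,0],"angular":[0,0,5.7],"jaw":0.05},
])

```text
time_s: 0.72
eef_pos: [274.5, -225.0, 242.2]
ee_rot: [-0.0, 0.997, 0.081, 0.0]
force: [1.2, -0.7, 0.6]
grip_width: 0.585
```

```bash
python3 -c "
from h import *
go([457,145.5,240],9.3)"
```

```text
now [ 274.5 -225.   242.2] offset [ 0.2397 -0.3363  0.0023] ang [-0.   -0.01 -0.05] F [ 1.2 -0.7  0.6] M [-0.05 -0.01  0.  ] g 49.9 t 0.725 j [-1.02 -0.08  1.94  0.    1.28  0.39]
```

>>> move_arm([
  {"offset":[0.24,-0.336,0],"angular":[0,0,0]},
  {"offset":[0.24,-0.336,0],"angular":[0,0,0]},
  {"offset":[0.24,-0.336,0],"angular":[0,0,0]},
  {"offset":[0.24,-0.336,0],"angular":[0,0,0]},
  {"offset":[0.24,-0.336,0],"angular":[0,0,0]},
])

```text
schema error: expected keys offset, angular, jaw
```

>>> move_arm([
  {"offset":[0,0,0],"angular":[0,0,0]},
])

```text
schema error: expected keys offset, angular, jaw
```

```bash
python3 -c "
from h import *
go([457,145.5,140],9.3)"
```

```text
now [ 274.5 -225.   242.2] offset [ 0.2396 -0.3363  0.1023] ang [-0.   -0.01 -0.05] F [ 1.2 -0.7  0.6] M [-0.05 -0.01  0.  ] g 49.9 t 0.725 j [-1.02 -0.08  1.94  0.    1.28  0.39]
```

>>> move_arm([
  {"offset":[0.24,-0.336,0],"angular":[0,0,0],"jaw":0.05},
  {"offset":[0.24,-0.336,0],"angular":[0,0,0],"jaw":0.05},
  {"offset":[0.24,-0.336,0],"angular":[0,0,0],"jaw":0.05},
  {"offset":[0.24,-0.336,0],"angular":[0,0,0],"jaw":0.05},
  {"offset":[0.24,-0.336,0],"angular":[0,0,0],"jaw":0.05},
])

```text
time_s: 1.35
eef_pos: [412.8, 55.6, 242.3]
ee_rot: [0.0, 0.997, 0.081, 0.0]
force: [0.5, -2.0, -0.3]
grip_width: 0.584
```

```bash
python3 -c "
from h import *
go([457,145.5,140],9.3)"
```

```text
now [412.8  55.6 242.3] offset [ 0.0581 -0.0816  0.1023] ang [ 0.02 -0.02  0.02] F [ 0.5 -2.  -0.3] M [-0.06 -0.06 -0.01] g 49.9 t 1.35 j [-0.15  0.07  1.79 -0.    1.28  1.26]
```

>>> move_arm([
  {"offset":[0.058,-0.0815,0.05],"angular":[0,0,0],"jaw":0.05},
  {"offset":[0.058,-0.0815,0.05],"angular":[0,0,0],"jaw":0.05},
  {"offset":[0.058,-0.0815,0.1],"angular":[0,0,0],"jaw":0.05},
  {"offset":[0.058,-0.0815,0.1],"angular":[0,0,0],"jaw":0.05},
])

```text
time_s: 1.85
eef_pos: [454.5, 143.3, 139.8]
ee_rot: [-0.0, 0.997, 0.081, -0.004]
force: [0.4, -0.8, -0.1]
grip_width: 0.583
```

```bash
python3 -c "
from h import *
go([457,145.5,89],9.3)"
```

```text
now [454.5 143.3 139.8] offset [ 0.0032 -0.0017  0.0508] ang [-0.04  0.41  0.04] F [ 0.4 -0.8 -0.1] M [-0.05  0.   -0.04] g 49.8 t 1.85 j [ 0.06  0.32  1.77 -0.    1.05  1.47]
```

>>> move_arm([
  {"offset":[0,0,0.02],"angular":[0,0,0],"jaw":0.05},
  {"offset":[0,0,0.02],"angular":[0,0,0],"jaw":0.05},
])

```text
time_s: 2.1
eef_pos: [456.5, 142.8, 123.2]
ee_rot: [0.0, 0.997, 0.081, -0.0]
force: [0.0, -0.4, -1.0]
grip_width: 0.587
```

```bash
python3 -c "
from h import *
go([457,145.5,89],9.3)"
```

```text
now [456.5 142.8 123.2] offset [ 0.0009 -0.0026  0.0342] ang [ 0.    0.01 -0.05] F [ 0.  -0.4 -1. ] M [-0.02  0.02  0.02] g 50.1 t 2.1 j [ 0.06  0.35  1.79 -0.    1.    1.47]
```

>>> move_arm([
  {"offset":[0.001,-0.0025,0.017],"angular":[0,0,0],"jaw":0.05},
  {"offset":[0.001,-0.0025,0.032],"angular":[0,0,0],"jaw":0.05},
  {"offset":[0.001,-0.0025,0.032],"angular":[0,0,0],"jaw":0.05},
  {"offset":[0.001,-0.0025,0.032],"angular":[0,0,0],"jaw":0.05},
])

```text
time_s: 2.6
eef_pos: [457.4, 145.8, 91.1]
ee_rot: [0.0, 0.997, 0.081, 0.001]
force: [0.6, -0.4, -1.1]
grip_width: 0.587
```

```bash
python3 -c "
from h import *
go([457,145.5,89],9.3)
for n in('side',):
    c=cap(n);cv2.imwrite('pics/s1.png',cv2.resize(c['img'][150:310,190:400],None,fx=3,fy=3)[:,:,::-1])"
```

```text
now [457.4 145.8  91.1] offset [-0.0004  0.0002  0.0021] ang [ 0.01 -0.06 -0.01] F [ 0.6 -0.4 -1.1] M [-0.02 -0.04 -0.02] g 50.2 t 2.6 j [0.06 0.4  1.81 0.   0.93 1.47]
```

View pics/s1.png

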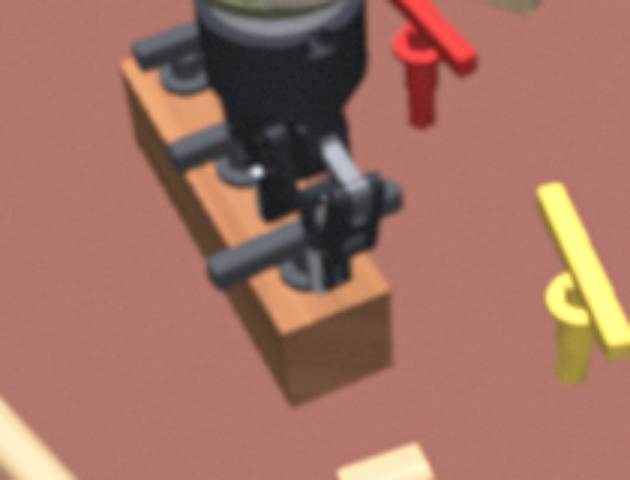

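The fingers straddle the large crossbar; the near finger is at (330,240) in the crop and the bar midpoint near (305,232). Closing.

>>> move_arm([
  {"offset":[0,0,0.001],"angular":[0,0,0],"jaw":0.0},
  {"offset":[0,0,0.001],"angular":[0,0,0],"jaw":0.0},
  {"offset":[0,0,0.001],"angular":[0,0,0],"jaw":0.0},
  {"offset":[0,0,0.001],"angular":[0,0,0],"jaw":0.0},
  {"offset":[0,0,0.001],"angular":[0,0,0],"jaw":0.0},
], squeeze=90)

```text
time_s: 3.28
eef_pos: [457.0, 145.9, 89.8]
ee_rot: [-0.0, 0.997, 0.081, 0.0]
force: [-2.8, 0.4, 4.6]
grip_width: 0.153
```

```bash
python3 -c "
from h import *
go([457,145.5,190],9.3)"
```

```text
now [457.  145.9  89.8] offset [-1.000e-04  4.000e-04 -1.002e-01] ang [-0.   -0.02  0.  ] F [-2.8  0.4  4.6] M [-0.01  0.32  0.  ] g 13.1 t 3.275 j [0.06 0.4  1.82 0.   0.92 1.47]
```

>>> move_arm([
  {"offset":[0,0,-0.02],"angular":[0,0,0],"jaw":0.0},
  {"offset":[0,0,-0.05],"angular":[0,0,0],"jaw":0.0},
  {"offset":[0,0,-0.08],"angular":[0,0,0],"jaw":0.0},
  {"offset":[0,0,-0.1],"angular":[0,0,0],"jaw":0.0},
  {"offset":[0,0,-0.1],"angular":[0,0,0],"jaw":0.0},
])

```text
time_s: 3.9
eef_pos: [457.3, 145.9, 190.0]
ee_rot: [0.0, 0.997, 0.081, 0.001]
force: [-0.1, -0.1, -3.0]
grip_width: 0.152
```

```bash
python3 -c "
from h import *
go([534.3,-115.5,190],9.3);go([512.5,-119,190],9.3)"
```

```text
now [457.3 145.9 190. ] offset [3.370e-02 2.704e-01 2.000e-04] ang [ 0.01 -0.12  0.  ] F [-0.1 -0.1 -3. ] M [-0.03  0.02  0.03] g 13.0 t 3.9 j [ 0.06  0.26  1.71 -0.    1.17  1.47]
now [457.3 145.9 190. ] offset [1.160e-02 2.703e-01 1.000e-04] ang [ 0.01 -0.12  0.  ] F [-0.1 -0.1 -3. ] M [-0.03  0.02  0.03] g 13.0 t 3.9 j [ 0.06  0.26  1.71 -0.    1.17  1.47]
```

>>> move_arm([
  {"offset":[0.034,0.27,0],"angular":[0,0,0],"jaw":0.0},
  {"offset":[0.034,0.27,0],"angular":[0,0,0],"jaw":0.0},
  {"offset":[0.034,0.27,0],"angular":[0,0,0],"jaw":0.0},
  {"offset":[0.034,0.27,0],"angular":[0,0,0],"jaw":0.0},
  {"offset":[0.034,0.27,0],"angular":[0,0,0],"jaw":0.0},
])

```text
time_s: 4.53
eef_pos: [534.0, -117.9, 187.5]
ee_rot: [-0.0, 0.997, 0.079, -0.001]
force: [-0.8, 0.1, -2.5]
grip_width: 0.149
```

>>> move_arm([
  {"offset":[0,0,0.025],"angular":[0,0,0],"jaw":0.0},
  {"offset":[0,0,0.025],"angular":[0,0,0],"jaw":0.0},
  {"offset":[0,0,0.025],"angular":[0,0,0],"jaw":0.0},
])

```text
time_s: 4.9
eef_pos: [534.2, -114.5, 164.7]
ee_rot: [-0.0, 0.997, 0.082, 0.0]
force: [0.4, 0.3, -1.9]
grip_width: 0.158
```

```bash
python3 -c "
from h import *
go([534.3,-115.5,190],9.3)
o=[]
for n in('top','side'):
    c=cap(n);s=(slice(160,320),slice(380,540)) if n=='top' else (slice(260,420),slice(330,490))
    o.append(cv2.resize(c['img'][s],(400,400),interpolation=cv2.INTER_CUBIC))
cv2.imwrite('pics/h1.png',np.hstack(o)[:,:,::-1])"
```

```text
now [ 534.2 -114.5  164.7] offset [-0.0001  0.001  -0.0253] ang [-0.   -0.    0.05] F [ 0.4  0.3 -1.9] M [-0.02  0.01 -0.01] g 13.5 t 4.9 j [-0.43  0.43  1.54  0.    1.17  0.98]
```

View pics/h1.png

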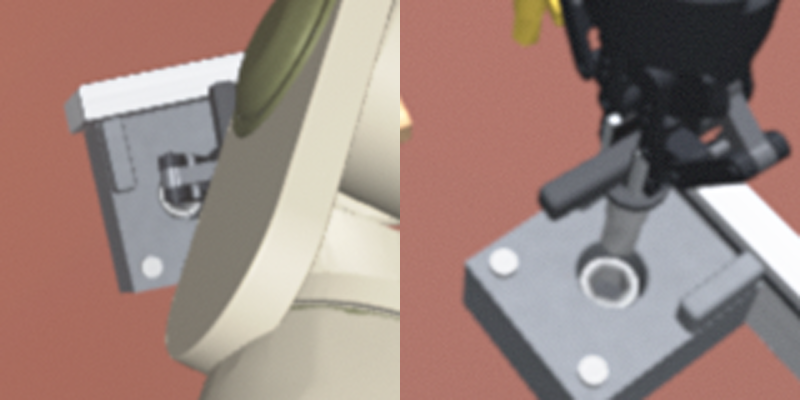

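The top view is partly blocked by the arm. The side view shows the tip near (418,359), just above and behind the rim at (413,373). I'll go lower and compare with the projected prediction.

>>> move_arm([
  {"offset":[0,0.001,0.01],"angular":[0,0,0],"jaw":0.0},
  {"offset":[0,0.001,0.022],"angular":[0,0,0],"jaw":0.0},
  {"offset":[0,0.001,0.022],"angular":[0,0,0],"jaw":0.0},
  {"offset":[0,0.001,0.022],"angular":[0,0,0],"jaw":0.0},
])

```text
time_s: 5.5
eef_pos: [534.4, -116.1, 142.4]
ee_rot: [0.0, 0.997, 0.081, 0.0]
force: [-0.2, -0.7, -2.4]
grip_width: 0.157
```

```bash
python3 -c "
from h import *
go([534.3,-115.5,190],9.3)
p=ctrl.sense()['eef_pos'];t=np.arange(0,6.3,.1)[:,None]
e=np.c_[np.cos(t),np.sin(t),0*t]
o=[]
for n in('side',):
    c=cap(n);im=cv2.resize(c['img'][330:400,370:450],None,fx=10,fy=10,interpolation=cv2.INTER_CUBIC)[:600]
    raw=im.copy()
    b=p.copy();b[2]-=83.8
    hx=[b+[8.5*1.1547*np.cos(a),8.5*1.1547*np.sin(a),2] for a in np.radians(9.3+30+60*np.arange(6))]
    for q,col in((hx,(255,0,0)),([534.3,-115.5,38]+15*e,(0,255,0)),([534.3,-115.5,50]+19*e,(255,255,0)),(b+6.8*e,(255,0,255))):
        cv2.polylines(im,[np.int32((proj(c,q)-[370,330]+.5)*10)],True,col,1)
    cv2.imwrite('pics/h2.png',im[:,:,::-1]); cv2.imwrite('raw.png',c['img'][:,:,::-1])"
```

```text
now [ 534.4 -116.1  142.4] offset [ 0.     -0.0006 -0.0476] ang [ 0. -0.  0.] F [-0.2 -0.7 -2.4] M [-0.05  0.04 -0.  ] g 13.4 t 5.5 j [-0.43  0.46  1.57 -0.    1.12  0.98]
```

View pics/h2.png

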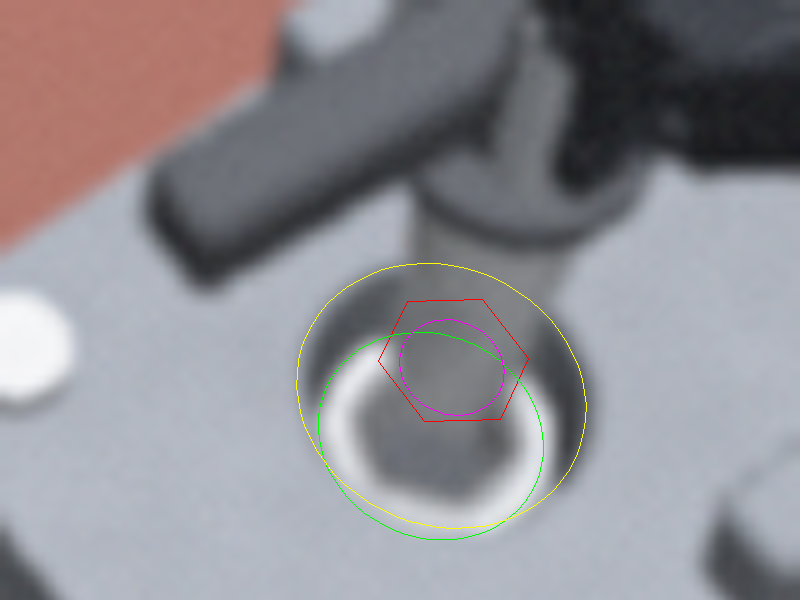

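```bash
python3 -c "
from h import *
im=cv2.imread('raw.png')[335:395,385:445]
g=cv2.resize(im.min(2),(600,600),interpolation=cv2.INTER_CUBIC).astype(float)
g=cv2.GaussianBlur(g,(0,0),4)
for y in(270,300,330,350,370,390,410): print(y,np.round(g[y,180:460:10]).astype(int))
cv2.imwrite('pics/h3.png',np.clip((g-70)*3,0,255).astype(np.uint8))"
```

```text
270 [102  84  80  80  81  88  96 103 107 109 110 110 111 115 121 124 125 128
 129 128 120 109 113 135 158 172 177 177]
300 [ 76  89 121 163 193 190 158 123 110 112 114 116 120 121 124 128 128 125
 122 116 101  83  73  78 104 139 163 174]
330 [139 194 222 217 191 164 140 124 118 118 122 125 127 127 126 124 121 125
 143 155 140 101  73  65  69  91 127 157]
350 [185 216 206 173 142 124 117 116 120 125 126 127 127 126 123 119 116 125
 158 195 201 165 109  71  64  81 117 152]
370 [213 217 184 142 118 114 115 115 116 119 121 122 123 123 119 108 101 111
 139 180 214 213 162  93  65  83 120 155]
390 [204 216 193 154 123 111 111 111 110 108 108 111 113 114 109  98  91  97
 122 163 205 215 169  97  68  94 132 161]
410 [185 208 209 181 143 116 106 108 108 107 107 107 107 107 106 103 103 116
 144 181 212 212 161  98  88 123 155 173]
```

View pics/h3.png

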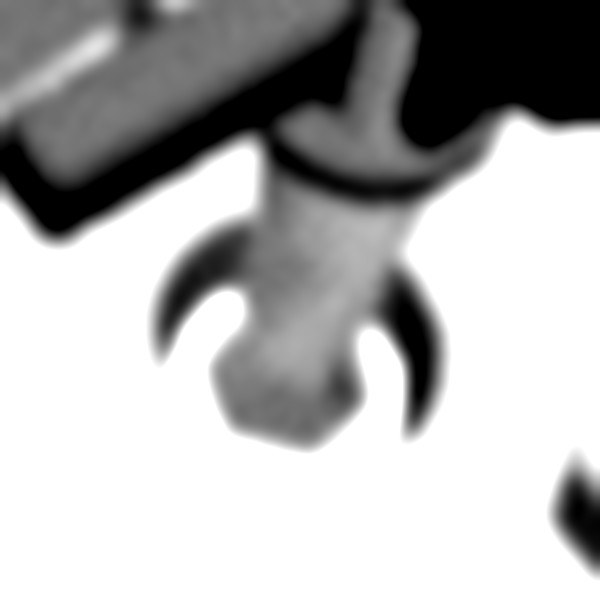

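The side crop shows the tip just over the rim, with its lower edge at about (300,375) in the crop. The offset relative to the rim is about 1 mm, so I'll go down with a small +y correction and feel for contact.

>>> move_arm([
  {"offset":[0,-0.001,0.008],"angular":[0,0,0],"jaw":0.0},
  {"offset":[0,-0.001,0.016],"angular":[0,0,0],"jaw":0.0},
  {"offset":[0,-0.001,0.018],"angular":[0,0,0],"jaw":0.0},
  {"offset":[0,-0.001,0.018],"angular":[0,0,0],"jaw":0.0},
])

```text
time_s: 6.05
eef_pos: [534.1, -115.1, 124.1]
ee_rot: [-0.0, 0.997, 0.081, -0.0]
force: [0.5, -0.5, -2.8]
grip_width: 0.148
```

```bash
python3 -c "
from h import *
go([534.4,-115,121.8],9.3)"
```

```text
now [ 534.1 -115.1  124.1] offset [ 0.0003 -0.0001  0.0023] ang [-0.01  0.02  0.  ] F [ 0.5 -0.5 -2.8] M [ 0.06 -0.05 -0.02] g 12.6 t 6.05 j [-0.43  0.48  1.58 -0.    1.08  0.98]
```

>>> move_arm([
  {"offset":[0,0,0.001],"angular":[0,0,0],"jaw":0.0},
  {"offset":[0,0,0.002],"angular":[0,0,0],"jaw":0.0},
  {"offset":[0,0,0.0025],"angular":[0,0,0],"jaw":0.0},
  {"offset":[0,0,0.0025],"angular":[0,0,0],"jaw":0.0},
])

```text
time_s: 6.55
eef_pos: [534.2, -115.1, 121.8]
ee_rot: [0.0, 0.997, 0.081, -0.0]
force: [-0.6, 0.5, -3.0]
grip_width: 0.149
```

>>> move_arm([
  {"offset":[0,0,0.0005],"angular":[0,0,0],"jaw":0.0},
  {"offset":[0,0,0.001],"angular":[0,0,0],"jaw":0.0},
  {"offset":[0,0,0.001],"angular":[0,0,0],"jaw":0.0},
])

```text
time_s: 6.92
eef_pos: [534.2, -115.2, 120.9]
ee_rot: [0.0, 0.997, 0.081, 0.0]
force: [0.4, 0.3, -2.2]
grip_width: 0.151
```

>>> move_arm([
  {"offset":[0,0,0.0005],"angular":[0,0,0],"jaw":0.0},
  {"offset":[0,0,0.001],"angular":[0,0,0],"jaw":0.0},
  {"offset":[0,0,0.001],"angular":[0,0,0],"jaw":0.0},
])

```text
time_s: 7.3
eef_pos: [534.4, -115.3, 120.1]
ee_rot: [0.0, 0.997, 0.081, 0.0]
force: [-0.4, -0.2, 1.7]
grip_width: 0.155
```

>>> move_arm([
  {"offset":[0,0,0.0003],"angular":[0,0,0],"jaw":0.0},
  {"offset":[0,0,0.0003],"angular":[0,0,0],"jaw":0.0},
])

```text
time_s: 7.55
eef_pos: [534.4, -115.3, 119.9]
ee_rot: [0.0, 0.997, 0.081, 0.0]
force: [1.3, -0.7, 4.9]
grip_width: 0.148
```

```bash
python3 -c "
from h import *
go([534.4,-115,121.8],9.3)"
```

```text
now [ 534.4 -115.3  119.9] offset [ 0.0001 -0.0002 -0.0019] ang [ 0.03 -0.04  0.  ] F [ 1.3 -0.7  4.9] M [-0.26  0.02  0.  ] g 12.6 t 7.55 j [-0.43  0.48  1.59 -0.    1.07  0.98]
```

>>> move_arm([
  {"offset":[0,0,0],"angular":[0,0,-1.5],"jaw":0.0},
  {"offset":[0,0,0],"angular":[0,0,-3],"jaw":0.0},
  {"offset":[0,0,0],"angular":[0,0,-4.5],"jaw":0.0},
  {"offset":[0,0,0],"angular":[0,0,-6],"jaw":0.0},
  {"offset":[0,0,0],"angular":[0,0,-7.5],"jaw":0.0},
])

```text
time_s: 8.18
eef_pos: [534.4, -115.4, 119.7]
ee_rot: [0.0, 0.989, 0.147, 0.0]
force: [0.7, -2.7, 5.2]
grip_width: 0.147
```

```bash
python3 -c "
from h import *
go([534.4,-115,121.8],9.3)"
```

```text
now [ 534.4 -115.4  119.7] offset [ 0.0001 -0.0004 -0.0021] ang [ 0.04 -0.03  7.6 ] F [ 0.7 -2.7  5.2] M [-0.56 -0.09 -0.01] g 12.6 t 8.175 j [-0.43  0.48  1.59 -0.    1.07  0.85]
```

>>> move_arm([
  {"offset":[-0.0001,0.0004,0],"angular":[0,0,-1.5],"jaw":0.0},
  {"offset":[-0.0001,0.0004,0],"angular":[0,0,-3],"jaw":0.0},
  {"offset":[-0.0001,0.0004,0],"angular":[0,0,-4.5],"jaw":0.0},
  {"offset":[-0.0001,0.0004,0],"angular":[0,0,-6],"jaw":0.0},
  {"offset":[-0.0001,0.0004,0],"angular":[0,0,-7.5],"jaw":0.0},
])

```text
time_s: 8.8
eef_pos: [534.4, -115.7, 119.7]
ee_rot: [0.0, 0.977, 0.211, 0.0]
force: [-0.5, -2.6, 4.8]
grip_width: 0.149
```

```bash
python3 -c "
from h import *
go([534.4,-115,121.8],9.3)"
```

```text
now [ 534.4 -115.7  119.7] offset [ 0.0003 -0.0006 -0.0021] ang [ 0.04 -0.03 15.11] F [-0.5 -2.6  4.8] M [-0.5  -0.09 -0.09] g 12.7 t 8.8 j [-0.43  0.48  1.59 -0.    1.07  0.72]
```

>>> move_arm([
  {"offset":[-0.0002,0.0005,0.0002],"angular":[0,0,-1.5],"jaw":0.0},
  {"offset":[-0.0002,0.0005,0.0002],"angular":[0,0,-3],"jaw":0.0},
  {"offset":[-0.0002,0.0005,0.0002],"angular":[0,0,-4.5],"jaw":0.0},
  {"offset":[-0.0002,0.0005,0.0002],"angular":[0,0,-6],"jaw":0.0},
  {"offset":[-0.0002,0.0005,0.0002],"angular":[0,0,-7.5],"jaw":0.0},
])

```text
time_s: 9.43
eef_pos: [534.3, -116.1, 119.3]
ee_rot: [0.0, 0.961, 0.275, 0.0]
force: [0.4, -1.2, 4.7]
grip_width: 0.155
```

```bash
python3 -c "
from h import *
go([534.4,-115,121.8],9.3)"
```

```text
now [ 534.3 -116.1  119.3] offset [ 0.0007 -0.0009 -0.0025] ang [ 1.00e-02 -1.00e-02  2.26e+01] F [ 0.4 -1.2  4.7] M [-0.37 -0.24 -0.  ] g 13.2 t 9.425 j [-0.43  0.49  1.59  0.    1.07  0.59]
```

>>> move_arm([
  {"offset":[-0.0001,0.0002,0.0001],"angular":[0,0,-1.5],"jaw":0.0},
  {"offset":[-0.0001,0.0002,0.0001],"angular":[0,0,-3],"jaw":0.0},
  {"offset":[-0.0001,0.0002,0.0001],"angular":[0,0,-4.5],"jaw":0.0},
  {"offset":[-0.0001,0.0002,0.0001],"angular":[0,0,-6],"jaw":0.0},
  {"offset":[-0.0001,0.0002,0.0001],"angular":[0,0,-7.5],"jaw":0.0},
])

```text
time_s: 10.05
eef_pos: [534.0, -116.2, 118.8]
ee_rot: [-0.0, 0.941, 0.337, -0.0]
force: [1.8, -1.5, -1.5]
grip_width: 0.149
```

```bash
python3 -c "
from h import *
go([534.4,-115,121.8],9.3)"
```

```text
now [ 534.  -116.2  118.8] offset [ 0.0011 -0.0007 -0.003 ] ang [-3.00e-02  3.00e-02  3.01e+01] F [ 1.8 -1.5 -1.5] M [-0.61 -0.52  0.02] g 12.8 t 10.05 j [-0.43  0.49  1.59 -0.    1.07  0.45]
```

>>> move_arm([
  {"offset":[0,0.0004,0.0005],"angular":[0,0,0],"jaw":0.0},
  {"offset":[0,0.0004,0.001],"angular":[0,0,0],"jaw":0.0},
  {"offset":[0,0.0004,0.001],"angular":[0,0,0],"jaw":0.0},
])

```text
time_s: 10.42
eef_pos: [534.4, -116.5, 118.2]
ee_rot: [-0.0, 0.942, 0.336, -0.0]
force: [0.8, -0.5, 1.8]
grip_width: 0.15
```

```bash
python3 -c "
from h import *
go([534.4,-115,121.8],9.3)"
```

```text
now [ 534.4 -116.5  118.2] offset [ 0.0009 -0.0012 -0.0036] ang [-1.e-02  0.e+00  3.e+01] F [ 0.8 -0.5  1.8] M [-0.28 -0.18  0.04] g 12.8 t 10.425 j [-0.43  0.49  1.59  0.    1.07  0.46]
```

>>> move_arm([
  {"offset":[0,0.0002,0.0001],"angular":[0,0,-1],"jaw":0.0},
  {"offset":[0,0.0002,0.0003],"angular":[0,0,-2],"jaw":0.0},
  {"offset":[0,0.0002,0.0003],"angular":[0,0,-3],"jaw":0.0},
  {"offset":[0,0.0002,0.0003],"angular":[0,0,-4],"jaw":0.0},
])

```text
time_s: 10.92
eef_pos: [534.5, -116.7, 117.7]
ee_rot: [-0.0, 0.929, 0.369, -0.0]
force: [0.8, -0.5, -3.0]
grip_width: 0.152
```

```bash
python3 -c "
from h import *
go([534.4,-115,121.8],9.3)"
```

```text
now [ 534.5 -116.7  117.7] offset [ 0.0011 -0.0013 -0.0041] ang [-2.000e-02  1.000e-02  3.407e+01] F [ 0.8 -0.5 -3. ] M [-0.23 -0.17  0.03] g 13.0 t 10.925 j [-0.43  0.49  1.59  0.    1.06  0.38]
```

Contact is gone; pressing straight down again.

>>> move_arm([
  {"offset":[0,0.0001,0.0005],"angular":[0,0,0],"jaw":0.0},
  {"offset":[0,0.0001,0.001],"angular":[0,0,0],"jaw":0.0},
  {"offset":[0,0.0001,0.001],"angular":[0,0,0],"jaw":0.0},
])

```text
time_s: 11.3
eef_pos: [534.6, -116.8, 116.8]
ee_rot: [-0.0, 0.929, 0.369, -0.0]
force: [1.0, -0.5, -1.6]
grip_width: 0.151
```

```bash
python3 -c "
from h import *
go([534.4,-115,121.8],9.3)"
```

```text
now [ 534.6 -116.8  116.8] offset [ 0.0011 -0.0014 -0.005 ] ang [-1.000e-02  1.000e-02  3.399e+01] F [ 1.  -0.5 -1.6] M [-0.18 -0.13  0.01] g 12.9 t 11.3 j [-0.43  0.49  1.59  0.    1.06  0.39]
```

>>> move_arm([
  {"offset":[0,0,0.0008],"angular":[0,0,0],"jaw":0.0},
  {"offset":[0,0,0.0016],"angular":[0,0,0],"jaw":0.0},
  {"offset":[0,0,0.0024],"angular":[0,0,0],"jaw":0.0},
  {"offset":[0,0,0.003],"angular":[0,0,0],"jaw":0.0},
])

```text
time_s: 11.8
eef_pos: [534.7, -116.8, 113.9]
ee_rot: [0.0, 0.929, 0.369, 0.0]
force: [0.7, -1.3, -0.3]
grip_width: 0.148
```

```bash
python3 -c "
from h import *
go([534.4,-115,121.8],9.3)"
```

```text
now [ 534.7 -116.8  113.9] offset [ 0.001  -0.0016 -0.0079] ang [ 1.0e-02 -1.0e-02  3.4e+01] F [ 0.7 -1.3 -0.3] M [-0.16 -0.02 -0.02] g 12.6 t 11.8 j [-0.43  0.49  1.59  0.    1.06  0.39]
```

>>> move_arm([
  {"offset":[0,0.0001,0.001],"angular":[0,0,0],"jaw":0.0},
  {"offset":[0,0.0001,0.002],"angular":[0,0,0],"jaw":0.0},
  {"offset":[0,0.0001,0.003],"angular":[0,0,0],"jaw":0.0},
  {"offset":[0,0.0001,0.004],"angular":[0,0,0],"jaw":0.0},
  {"offset":[0,0.0001,0.004],"angular":[0,0,0],"jaw":0.0},
])

```text
time_s: 12.42
eef_pos: [534.8, -116.9, 109.8]
ee_rot: [0.0, 0.929, 0.369, 0.0]
force: [1.4, -0.1, -0.5]
grip_width: 0.149
```

```bash
python3 -c "
from h import *
go([534.4,-115,121.8],9.3)"
```

```text
now [ 534.8 -116.9  109.8] offset [ 0.0011 -0.0017 -0.012 ] ang [ 0. -0. 34.] F [ 1.4 -0.1 -0.5] M [-0.18 -0.21  0.06] g 12.8 t 12.425 j [-0.43  0.5   1.6  -0.    1.05  0.39]
```

>>> move_arm([
  {"offset":[0,0.0001,0.001],"angular":[0,0,0],"jaw":0.0},
  {"offset":[0,0.0001,0.002],"angular":[0,0,0],"jaw":0.0},
  {"offset":[0,0.0001,0.0028],"angular":[0,0,0],"jaw":0.0},
  {"offset":[0,0.0001,0.0028],"angular":[0,0,0],"jaw":0.0},
])

```text
time_s: 12.92
eef_pos: [534.8, -117.0, 107.0]
ee_rot: [0.0, 0.929, 0.369, 0.0]
force: [0.8, -0.1, 0.7]
grip_width: 0.149
```

>>> move_arm([
  {"offset":[0,0,0.0004],"angular":[0,0,0],"jaw":0.0},
  {"offset":[0,0,0.0008],"angular":[0,0,0],"jaw":0.0},
  {"offset":[0,0,0.0008],"angular":[0,0,0],"jaw":0.0},
])

```text
time_s: 13.3
eef_pos: [534.8, -117.0, 106.3]
ee_rot: [0.0, 0.929, 0.369, 0.0]
force: [0.1, -0.5, 2.2]
grip_width: 0.15
```

>>> move_arm([
  {"offset":[0,0,0.0003],"angular":[0,0,0],"jaw":0.0},
  {"offset":[0,0,0.0006],"angular":[0,0,0],"jaw":0.0},
  {"offset":[0,0,0.0006],"angular":[0,0,0],"jaw":0.0},
])

```text
time_s: 13.68
eef_pos: [534.9, -117.0, 105.9]
ee_rot: [0.0, 0.929, 0.369, 0.0]
force: [0.6, -0.6, 5.5]
grip_width: 0.156
```

>>> move_arm([
  {"offset":[0,0,0.0003],"angular":[0,0,0],"jaw":0.0},
  {"offset":[0,0,0.0006],"angular":[0,0,0],"jaw":0.0},
  {"offset":[0,0,0.0006],"angular":[0,0,0],"jaw":0.0},
])

```text
time_s: 14.05
eef_pos: [535.1, -117.1, 105.8]
ee_rot: [0.0, 0.929, 0.369, 0.0]
force: [-1.9, -0.1, 8.3]
grip_width: 0.149
```

```bash
python3 -c "
from h import *
go([534.4,-115,121.8],9.3)"
```

```text
now [ 535.1 -117.1  105.8] offset [ 0.0009 -0.002  -0.016 ] ang [ 0.05 -0.04 34.  ] F [-1.9 -0.1  8.3] M [-0.03  0.18 -0.02] g 12.7 t 14.05 j [-0.43  0.5   1.6   0.    1.04  0.39]
```

The key is home: the tip has dropped 14 mm from first contact to the floor, and further pressing only adds force. Now turning clockwise.

>>> move_arm([
  {"offset":[0,0,0],"angular":[0,0,4],"jaw":0.0},
  {"offset":[0,0,0],"angular":[0,0,8],"jaw":0.0},
  {"offset":[0,0,0],"angular":[0,0,12],"jaw":0.0},
  {"offset":[0,0,0],"angular":[0,0,16],"jaw":0.0},
  {"offset":[0,0,0],"angular":[0,0,20],"jaw":0.0},
], squeeze=110)

```text
time_s: 14.68
eef_pos: [534.9, -116.7, 105.8]
ee_rot: [-0.0, 0.98, 0.201, 0.0]
force: [-1.9, 2.5, 10.6]
grip_width: 0.14
```

```bash
python3 -c "
from h import *
go([534.4,-115,121.8],9.3)"
```

```text
now [ 534.9 -116.7  105.8] offset [ 0.0002 -0.0018 -0.016 ] ang [-0.   -0.03 13.9 ] F [-1.9  2.5 10.6] M [0.44 0.39 0.28] g 12.0 t 14.675 j [-0.43  0.5   1.6   0.    1.04  0.74]
```

>>> move_arm([
  {"offset":[0,0,0],"angular":[0,0,4],"jaw":0.0},
  {"offset":[0,0,0],"angular":[0,0,8],"jaw":0.0},
  {"offset":[0,0,0],"angular":[0,0,12],"jaw":0.0},
  {"offset":[0,0,0],"angular":[0,0,16],"jaw":0.0},
  {"offset":[0,0,0],"angular":[0,0,20],"jaw":0.0},
])

```text
time_s: 15.3
eef_pos: [534.9, -116.4, 105.8]
ee_rot: [-0.0, 1.0, 0.028, 0.0]
force: [-1.7, 3.4, 11.3]
grip_width: 0.139
```

```bash
python3 -c "
from h import *
go([534.4,-115,121.8],9.3)"
```

```text
now [ 534.9 -116.4  105.8] offset [-0.0004 -0.0014 -0.016 ] ang [-0.04 -0.02 -6.1 ] F [-1.7  3.4 11.3] M [0.75 0.36 0.22] g 11.8 t 15.3 j [-0.43  0.5   1.6   0.    1.04  1.09]
```

>>> move_arm([
  {"offset":[0,-0.0003,0],"angular":[0,0,3],"jaw":0.0},
  {"offset":[0,-0.0003,0],"angular":[0,0,6],"jaw":0.0},
  {"offset":[0,-0.0003,0],"angular":[0,0,9],"jaw":0.0},
  {"offset":[0,-0.0003,0],"angular":[0,0,9],"jaw":0.0},
])

```text
time_s: 15.8
eef_pos: [534.9, -116.1, 105.8]
ee_rot: [-0.0, 0.999, -0.05, 0.0]
force: [-2.6, 3.2, 10.2]
grip_width: 0.142
```

```bash
python3 -c "
from h import *
go([534.4,-115,121.8],9.3)"
```

```text
now [ 534.9 -116.1  105.8] offset [-0.0006 -0.0011 -0.016 ] ang [ -0.04  -0.02 -14.98] F [-2.6  3.2 10.2] M [0.78 0.36 0.37] g 12.2 t 15.8 j [-0.43  0.5   1.6   0.    1.04  1.24]
```

>>> move_arm([
  {"offset":[0,-0.0002,0],"angular":[0,0,2],"jaw":0.0},
  {"offset":[0,-0.0002,0],"angular":[0,0,4],"jaw":0.0},
  {"offset":[0,-0.0002,0],"angular":[0,0,4],"jaw":0.0},
])

```text
time_s: 16.18
eef_pos: [534.9, -115.9, 105.8]
ee_rot: [-0.0, 0.996, -0.084, 0.0]
force: [-2.4, 3.7, 10.6]
grip_width: 0.147
```

```bash
python3 -c "
from h import *
go([534.4,-115,121.8],9.3)"
```

```text
now [ 534.9 -115.9  105.8] offset [-0.0006 -0.0008 -0.016 ] ang [-3.000e-02 -1.000e-02 -1.894e+01] F [-2.4  3.7 10.6] M [0.67 0.44 0.59] g 12.5 t 16.175 j [-0.43  0.5   1.6   0.    1.04  1.31]
```

>>> move_arm([
  {"offset":[0,-0.0002,0],"angular":[0,0,2],"jaw":0.0},
  {"offset":[0,-0.0002,0],"angular":[0,0,4],"jaw":0.0},
  {"offset":[0,-0.0002,0],"angular":[0,0,4],"jaw":0.0},
])

```text
time_s: 16.55
eef_pos: [534.9, -115.7, 105.8]
ee_rot: [-0.0, 0.993, -0.119, 0.0]
force: [-2.0, 3.4, 11.7]
grip_width: 0.144
```

```bash
python3 -c "
from h import *
go([534.4,-115,121.8],9.3)"
```

```text
now [ 534.9 -115.7  105.8] offset [-0.0007 -0.0006 -0.016 ] ang [-2.000e-02 -0.000e+00 -2.292e+01] F [-2.   3.4 11.7] M [0.66 0.46 0.78] g 12.3 t 16.55 j [-0.43  0.5   1.6   0.    1.04  1.38]
```

>>> move_arm([
  {"offset":[0,0,0],"angular":[0,0,2],"jaw":0.0},
  {"offset":[0,0,0],"angular":[0,0,4],"jaw":0.0},
  {"offset":[0,0,0],"angular":[0,0,6],"jaw":0.0},
  {"offset":[0,0,0],"angular":[0,0,6],"jaw":0.0},
])

```text
time_s: 17.05
eef_pos: [534.9, -115.6, 105.8]
ee_rot: [-0.0, 0.985, -0.17, -0.0]
force: [-1.9, 4.0, 11.9]
grip_width: 0.147
```

```bash
python3 -c "
from h import *
go([534.4,-115,121.8],9.3)
for n in('side',):
    c=cap(n);cv2.imwrite('pics/t1.png',cv2.resize(c['img'][290:440,320:520],None,fx=4,fy=4,interpolation=cv2.INTER_CUBIC)[:,:,::-1])"
```

```text
now [ 534.9 -115.6  105.8] offset [-0.0007 -0.0004 -0.016 ] ang [ -0.04  -0.   -28.91] F [-1.9  4.  11.9] M [0.85 0.35 0.86] g 12.6 t 17.05 j [-0.43  0.5   1.6   0.    1.04  1.49]
```

View pics/t1.png

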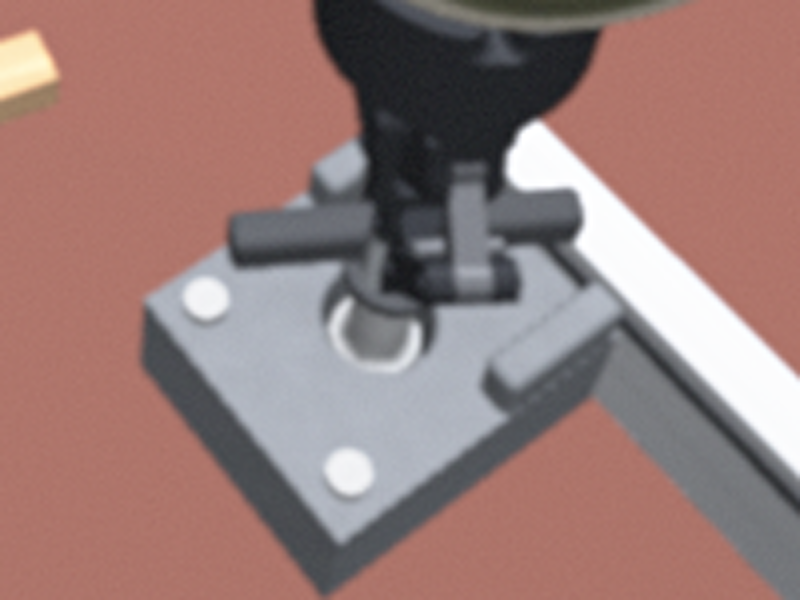

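```bash
python3 -c "
from h import *
c=cap('side')
P=[ray(c,320+x/4,290+y/4,z) for x,y,z in((232,228,110),(582,203,110))]
print(P,np.degrees(np.arctan2(*(P[1]-P[0])[1::-1])),np.linalg.norm(P[1]-P[0]),(P[0]+P[1])/2)
go([534.4,-115,121.8],9.3)"
```

```text
[array([486.85585423, -96.87273711, 110.        ]), array([ 591.13758427, -130.25357913,  110.        ])] -17.74999853130799 109.4941086650149 [ 538.99671925 -113.56315812  110.        ]
now [ 534.9 -115.6  105.9] offset [-0.0007 -0.0004 -0.0159] ang [-4.000e-02 -1.000e-02 -2.889e+01] F [-2.1  3.2 12.3] M [0.85 0.39 0.82] g 12.0 t 17.15 j [-0.43  0.5   1.6   0.    1.04  1.49]
```

>>> move_arm([
  {"offset":[0,0,0],"angular":[0,0,2],"jaw":0.0},
  {"offset":[0,0,0],"angular":[0,0,4],"jaw":0.0},
  {"offset":[0,0,0],"angular":[0,0,6],"jaw":0.0},
  {"offset":[0,0,0],"angular":[0,0,8],"jaw":0.0},
  {"offset":[0,0,0],"angular":[0,0,8],"jaw":0.0},
], squeeze=120)

```text
time_s: 17.77
eef_pos: [535.0, -115.5, 105.9]
ee_rot: [-0.0, 0.971, -0.239, 0.0]
force: [-0.5, 4.6, 11.2]
grip_width: 0.142
```

```bash
python3 -c "
from h import *
go([534.4,-115,121.8],9.3)
for n in('side',):
    c=cap(n);cv2.imwrite('pics/t2.png',cv2.resize(c['img'][290:440,320:520],None,fx=4,fy=4,interpolation=cv2.INTER_CUBIC)[:,:,::-1])"
```

```text
now [ 535.  -115.5  105.9] offset [-0.0007 -0.0002 -0.0159] ang [-4.00e-02 -2.00e-02 -3.69e+01] F [-0.5  4.6 11.2] M [0.99 0.27 0.98] g 12.1 t 17.775 j [-0.43  0.5   1.6   0.    1.04  1.62]
```

View pics/t2.png

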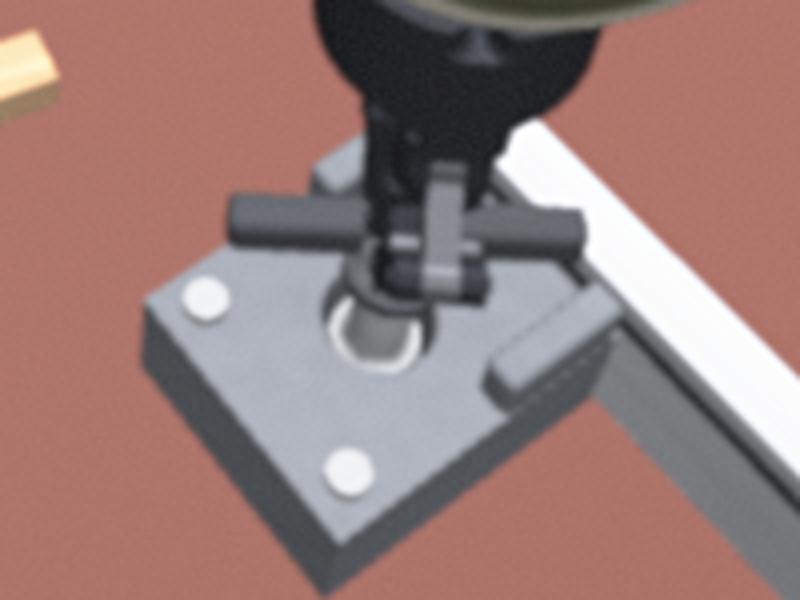

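The key bar is still turning with the tool, with its right end down from (580,214) to (583,232) in the crop. The stop is not clearly reached yet, so I'll keep turning.

>>> move_arm([
  {"offset":[0,0,0],"angular":[0,0,2],"jaw":0.0},
  {"offset":[0,0,0],"angular":[0,0,4],"jaw":0.0},
  {"offset":[0,0,0],"angular":[0,0,6],"jaw":0.0},
  {"offset":[0,0,0],"angular":[0,0,8],"jaw":0.0},
  {"offset":[0,0,0],"angular":[0,0,8],"jaw":0.0},
])

```text
time_s: 18.45
eef_pos: [535.1, -115.4, 105.9]
ee_rot: [-0.001, 0.952, -0.306, 0.0]
force: [-1.6, 5.0, 11.0]
grip_width: 0.144
```

```bash
python3 -c "
from h import *
go([534.4,-115,121.8],9.3)
c=cap('side');cv2.imwrite('t3.png',c['img'][:,:,::-1])
for f in('pics/t2.png','t3.png'):
    im=cv2.imread(f)
    if f=='t3.png': im=cv2.resize(im[290:440,320:520],None,fx=4,fy=4,interpolation=cv2.INTER_CUBIC)
    # bar stubs near both ends: dark lower half limits per column
    for X in((245,300),(520,570)):
        r=[]
        for x in range(*X,5):
            col=im[150:330,x].max(1).astype(int);d=np.where(col<120)[0]
            if len(d): r.append((x,d.min()+150,d.max()+150))
        print(f,r[::3])
"
```

```text
now [ 535.1 -115.4  105.9] offset [-0.0008  0.     -0.0159] ang [-8.000e-02 -2.000e-02 -4.498e+01] F [-1.6  5.  11. ] M [1.02 0.18 0.37] g 12.3 t 18.45 j [-0.43  0.5   1.6   0.    1.04  1.77]
pics/t2.png [(245, np.int64(195), np.int64(248)), (260, np.int64(196), np.int64(249)), (275, np.int64(197), np.int64(250)), (290, np.int64(198), np.int64(249))]
pics/t2.png [(520, np.int64(201), np.int64(260)), (535, np.int64(210), np.int64(260)), (550, np.int64(212), np.int64(261)), (565, np.int64(213), np.int64(272))]
t3.png [(245, np.int64(172), np.int64(226)), (260, np.int64(175), np.int64(228)), (275, np.int64(178), np.int64(232)), (290, np.int64(181), np.int64(234))]
t3.png [(520, np.int64(202), np.int64(278)), (535, np.int64(218), np.int64(281)), (550, np.int64(230), np.int64(284)), (565, np.int64(237), np.int64(286))]
```

```bash
python3 -c "
from h import *
c=cap('side')
for n,a,b in(('t1',(245,239),(565,215)),('t2',(245,221.5),(550,236.5)),('t3',(245,199),(550,257))):
    P=[ray(c,320+x/4,290+y/4,110) for x,y in(a,b)]
    print(n,np.degrees(np.arctan2(*(P[1]-P[0])[1::-1])))
go([534.4,-115,121.8],9.3)
cv2.imwrite('pics/t3.png',cv2.resize(cv2.imread('t3.png')[290:440,320:520],None,fx=4,fy=4,interpolation=cv2.INTER_CUBIC))
"
```

```text
t1 -17.538827931031744
t2 -25.468778382150518
t3 -34.61153665945146
now [ 535.1 -115.4  105.9] offset [-0.0008  0.     -0.0159] ang [-8.000e-02 -3.000e-02 -4.495e+01] F [-0.8  4.2 10.6] M [1.1  0.17 0.36] g 12.2 t 18.55 j [-0.43  0.5   1.6   0.    1.04  1.77]
```

View pics/t3.png

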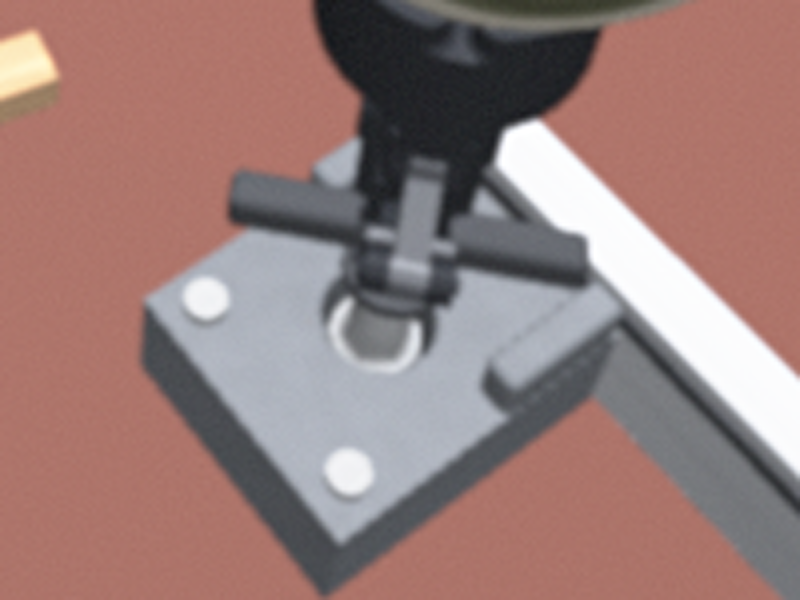

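```bash
python3 -c "
import cv2,numpy as np
I={n:cv2.GaussianBlur(cv2.imread(f'pics/{n}.png').min(2).astype(float),(0,0),2) for n in('t1','t2','t3')}
r=cv2.imread('raw.png')[290:440,320:520];I['home0']=cv2.GaussianBlur(cv2.resize(r,None,fx=4,fy=4,interpolation=cv2.INTER_CUBIC).min(2).astype(float),(0,0),2)
# inner edge of bright ring vs polar angle round ring centre
c0=((413.41-320+.5)*4,(372.96-290+.5)*4)
for n,g in I.items():
    o=[]
    for a in range(-20,205,10):
        t=np.radians(a);rr=np.arange(10,50,.5)
        p=cv2.remap(g.astype(np.float32),(c0[0]+rr*np.cos(t)).astype(np.float32)[None],(c0[1]+.84*rr*np.sin(t)).astype(np.float32)[None],1)[0]
        k=p.argmax();j=np.where(p[:k]<165)[0];o.append(rr[j[-1]] if len(j) else -1)
    print(n,o)
"
```

```text
t1 [np.float64(37.5), np.float64(33.5), np.float64(32.0), np.float64(31.5), np.float64(31.5), np.float64(32.0), np.float64(33.0), np.float64(34.0), np.float64(34.5), np.float64(33.5), np.float64(32.0), np.float64(31.5), np.float64(31.5), np.float64(33.0), np.float64(34.5), np.float64(33.0), np.float64(32.0), np.float64(31.5), np.float64(32.0), np.float64(33.0), np.float64(34.0), np.float64(34.5), np.float64(34.5)]
t2 [np.float64(38.0), np.float64(33.5), np.float64(32.0), np.float64(31.5), np.float64(31.5), np.float64(32.0), np.float64(33.0), np.float64(34.5), np.float64(34.5), np.float64(33.0), np.float64(32.0), np.float64(31.5), np.float64(32.0), np.float64(33.5), np.float64(34.5), np.float64(33.0), np.float64(32.0), np.float64(31.5), np.float64(32.0), np.float64(33.0), np.float64(34.0), np.float64(34.5), np.float64(34.5)]
t3 [np.float64(38.0), np.float64(33.5), np.float64(32.0), np.float64(31.5), np.float64(31.0), np.float64(32.0), np.float64(33.0), np.float64(34.0), np.float64(34.5), np.float64(33.0), np.float64(32.0), np.float64(31.5), np.float64(32.0), np.float64(33.5), np.float64(34.5), np.float64(33.5), np.float64(32.0), np.float64(32.0), np.float64(32.0), np.float64(33.0), np.float64(34.0), np.float64(34.5), np.float64(34.5)]
home0 [np.float64(31.5), np.float64(31.0), np.float64(32.0), np.float64(32.5), np.float64(32.5), np.float64(31.5), np.float64(31.5), np.float64(32.0), np.float64(33.0), np.float64(34.0), np.float64(34.0), np.float64(32.5), np.float64(31.5), np.float64(31.0), np.float64(31.5), np.float64(33.0), np.float64(34.0), np.float64(32.5), np.float64(32.0), np.float64(32.5), np.float64(33.0), np.float64(34.5), np.float64(35.0)]
```

The socket outline has not moved from t1 to t3, so the screw is on its stop and I have been over-twisting the key inside the socket. I'll back off in steps, watching torque and the socket phase.

```bash
cat > ph.py <<'E'
from h import *
def phase(img):
    g=cv2.GaussianBlur(cv2.resize(img[290:440,320:520],None,fx=4,fy=4,interpolation=cv2.INTER_CUBIC).min(2).astype(np.float32),(0,0),2)
    c0=((413.41-320+.5)*4,(372.96-290+.5)*4);A=[];b=[]
    for a in range(0,182,4):
        t=np.radians(a);rr=np.arange(10,50,.5)
        p=cv2.remap(g,(c0[0]+rr*np.cos(t)).astype(np.float32)[None],(c0[1]+.84*rr*np.sin(t)).astype(np.float32)[None],1)[0]
        k=p.argmax();j=np.where(p[:k]<165)[0]
        if len(j): A.append([1,np.cos(t),np.sin(t),np.cos(2*t),np.sin(2*t),np.cos(6*t),np.sin(6*t)]);b.append(rr[j[-1]])
    x=np.linalg.lstsq(np.array(A),np.array(b),rcond=None)[0];return round(np.degrees(np.arctan2(x[6],x[5]))/6%60,1),round(np.hypot(x[5],x[6]),2)
if __name__=='__main__':
    go([534.4,-115,121.8],9.3);print('screw phase',phase(cap('side')['img']))
E
python3 -c "
from ph import *
print(phase(cv2.imread('raw.png')),phase(cv2.imread('t3.png')))
import pickle;print(phase(pickle.load(open('side0.pkl','rb'))['img']))"
```

```text
(np.float64(14.9), np.float64(1.28)) (np.float64(57.5), np.float64(1.33))
(np.float64(14.5), np.float64(1.21))
```

>>> move_arm([
  {"offset":[0,0,0],"angular":[0,0,-2],"jaw":0.0},
  {"offset":[0,0,0],"angular":[0,0,-4],"jaw":0.0},
  {"offset":[0,0,0],"angular":[0,0,-6],"jaw":0.0},
  {"offset":[0,0,0],"angular":[0,0,-8],"jaw":0.0},
  {"offset":[0,0,0],"angular":[0,0,-8],"jaw":0.0},
])

```text
time_s: 19.18
eef_pos: [535.1, -115.6, 105.9]
ee_rot: [-0.001, 0.971, -0.239, 0.0]
force: [-0.9, 3.7, 9.9]
grip_width: 0.141
```

```bash
python3 ph.py
```

```text
now [ 535.1 -115.6  105.9] offset [-0.0009 -0.0003 -0.0159] ang [ -0.07  -0.04 -37.01] F [-0.9  3.7  9.9] M [ 0.77  0.22 -0.14] g 12.1 t 19.175 j [-0.43  0.5   1.6   0.    1.04  1.63]
screw phase (np.float64(54.2), np.float64(1.27))
```

>>> move_arm([
  {"offset":[0,0,0],"angular":[0,0,-2],"jaw":0.0},
  {"offset":[0,0,0],"angular":[0,0,-4],"jaw":0.0},
  {"offset":[0,0,0],"angular":[0,0,-6],"jaw":0.0},
  {"offset":[0,0,0],"angular":[0,0,-8],"jaw":0.0},
  {"offset":[0,0,0],"angular":[0,0,-8],"jaw":0.0},
])

```text
time_s: 19.85
eef_pos: [535.0, -115.8, 105.9]
ee_rot: [-0.0, 0.985, -0.171, 0.0]
force: [-1.7, 3.1, 10.7]
grip_width: 0.14
```

```bash
python3 ph.py
```

```text
now [ 535.  -115.8  105.9] offset [-0.0009 -0.0006 -0.0159] ang [ -0.05  -0.04 -29.01] F [-1.7  3.1 10.7] M [ 0.66  0.3  -0.14] g 12.0 t 19.85 j [-0.43  0.5   1.6   0.    1.04  1.49]
screw phase (np.float64(45.6), np.float64(1.11))
```

The key has ridden past the corner (about 30° off) and drags the screw back, so it should settle in the next 60° slot. I'll turn clockwise to that slot with small checks.

>>> move_arm([
  {"offset":[0,0,0],"angular":[0,0,4],"jaw":0.0},
  {"offset":[0,0,0],"angular":[0,0,8],"jaw":0.0},
  {"offset":[0,0,0],"angular":[0,0,12],"jaw":0.0},
  {"offset":[0,0,0],"angular":[0,0,16],"jaw":0.0},
  {"offset":[0,0,0],"angular":[0,0,20],"jaw":0.0},
])

```text
time_s: 20.52
eef_pos: [535.2, -115.5, 105.9]
ee_rot: [-0.001, 0.94, -0.34, 0.0]
force: [0.0, 5.2, 10.5]
grip_width: 0.136
```

```bash
python3 ph.py
```

```text
now [ 535.2 -115.5  105.9] offset [-0.0009  0.0001 -0.0159] ang [-8.000e-02 -4.000e-02 -4.909e+01] F [ 0.   5.2 10.5] M [1.06 0.04 0.46] g 11.6 t 20.525 j [-0.43  0.5   1.6   0.    1.04  1.84]
screw phase (np.float64(58.1), np.float64(1.37))
```

>>> move_arm([
  {"offset":[0,-0.0003,0],"angular":[0,0,2],"jaw":0.0},
  {"offset":[0,-0.0003,0],"angular":[0,0,4],"jaw":0.0},
  {"offset":[0,-0.0003,0],"angular":[0,0,6],"jaw":0.0},
  {"offset":[0,-0.0003,0],"angular":[0,0,8],"jaw":0.0},
  {"offset":[0,-0.0003,0],"angular":[0,0,8],"jaw":0.0},
])

```text
time_s: 21.2
eef_pos: [535.4, -115.3, 105.9]
ee_rot: [-0.001, 0.915, -0.405, 0.0]
force: [-0.7, 4.4, 9.6]
grip_width: 0.141
```

```bash
python3 ph.py; python3 -c "
from h import *
c=cap('side');im=cv2.resize(c['img'][290:440,320:520],None,fx=4,fy=4,interpolation=cv2.INTER_CUBIC)
cv2.imwrite('t4.png',im[:,:,::-1])
for X in((235,300),(510,590)):
    r=[]
    for x in range(*X,8):
        col=im[100:400,x].max(1).astype(int);d=np.where(col<120)[0]
        if len(d): r.append((x,int(d.min()+100),int(d.max()+100)))
    print(r)
"
```

```text
now [ 535.4 -115.3  105.9] offset [-0.0009  0.0005 -0.0159] ang [-9.000e-02 -4.000e-02 -5.703e+01] F [-0.7  4.4  9.6] M [0.92 0.1  0.08] g 12.0 t 21.2 j [-0.43  0.5   1.6   0.    1.04  1.98]
screw phase (np.float64(58.6), np.float64(1.34))
[(243, 154, 192), (251, 143, 196), (259, 143, 200), (267, 147, 202), (275, 150, 206), (283, 153, 208), (291, 157, 211), (299, 159, 215)]
[(510, 100, 399), (518, 100, 399), (526, 100, 399), (534, 100, 399), (542, 100, 399), (550, 100, 399), (558, 100, 399), (566, 250, 399), (574, 258, 399), (582, 267, 399)]
```

>>> move_arm([
  {"offset":[0,-0.0001,0],"angular":[0,0,2],"jaw":0.0},
  {"offset":[0,-0.0001,0],"angular":[0,0,4],"jaw":0.0},
  {"offset":[0,-0.0001,0],"angular":[0,0,6],"jaw":0.0},
  {"offset":[0,-0.0001,0],"angular":[0,0,8],"jaw":0.0},
  {"offset":[0,-0.0001,0],"angular":[0,0,8],"jaw":0.0},
])

```text
time_s: 21.92
eef_pos: [535.5, -115.3, 105.9]
ee_rot: [-0.001, 0.884, -0.467, 0.0]
force: [-0.3, 2.7, 10.0]
grip_width: 0.143
```

```bash
python3 ph.py
```

```text
now [ 535.5 -115.3  105.9] offset [-0.0009  0.0007 -0.0159] ang [-9.000e-02 -6.000e-02 -6.503e+01] F [-0.3  2.7 10. ] M [ 0.76 -0.04  0.05] g 12.2 t 21.925 j [-0.43  0.5   1.6   0.    1.04  2.12]
screw phase (np.float64(58.4), np.float64(1.43))
```

>>> move_arm([
  {"offset":[0,0,0],"angular":[0,0,2],"jaw":0.0},
  {"offset":[0,0,0],"angular":[0,0,4],"jaw":0.0},
  {"offset":[0,0,0],"angular":[0,0,6],"jaw":0.0},
  {"offset":[0,0,0],"angular":[0,0,6],"jaw":0.0},
])

```text
time_s: 22.48
eef_pos: [535.6, -115.2, 105.9]
ee_rot: [-0.001, 0.858, -0.513, 0.0]
force: [0.1, 4.8, 9.7]
grip_width: 0.137
```

```bash
python3 ph.py
```

```text
now [ 535.6 -115.2  105.9] offset [-0.0007  0.0009 -0.0159] ang [-1.000e-01 -4.000e-02 -7.101e+01] F [0.1 4.8 9.7] M [ 1.02 -0.03  0.13] g 11.7 t 22.475 j [-0.43  0.5   1.6   0.    1.04  2.22]
screw phase (np.float64(58.6), np.float64(1.35))
```

>>> move_arm([
  {"offset":[0,0,0],"angular":[0,0,2],"jaw":0.0},
  {"offset":[0,0,0],"angular":[0,0,4],"jaw":0.0},
  {"offset":[0,0,0],"angular":[0,0,5],"jaw":0.0},
  {"offset":[0,0,0],"angular":[0,0,5],"jaw":0.0},
])

```text
time_s: 23.02
eef_pos: [535.6, -115.1, 105.9]
ee_rot: [-0.001, 0.836, -0.549, 0.0]
force: [0.4, 4.6, 10.0]
grip_width: 0.14
```

```bash
python3 ph.py
```

```text
now [ 535.6 -115.1  105.9] offset [-0.0006  0.001  -0.0159] ang [-1.000e-01 -5.000e-02 -7.595e+01] F [ 0.4  4.6 10. ] M [ 1.07 -0.13  0.5 ] g 12.0 t 23.025 j [-0.43  0.5   1.6   0.    1.04  2.31]
screw phase (np.float64(58.4), np.float64(1.37))
```

The screw is at its stop (phase 58.4) with the key in the next slot, and torque is rising again to 0.5 N m. Now I'll unload slightly and release.

>>> move_arm([
  {"offset":[-0.0002,-0.0001,0],"angular":[0,0,-1.5],"jaw":0.0},
  {"offset":[-0.0004,-0.0002,-0.0004],"angular":[0,0,-3.5],"jaw":0.0},
  {"offset":[-0.0004,-0.0002,-0.0006],"angular":[0,0,-3.5],"jaw":0.0},
  {"offset":[-0.0004,-0.0002,-0.0006],"angular":[0,0,-3.5],"jaw":0.0},
], squeeze=40)

```text
time_s: 23.58
eef_pos: [535.5, -115.0, 105.9]
ee_rot: [-0.001, 0.852, -0.524, 0.0]
force: [1.9, 4.7, 4.8]
grip_width: 0.14
```

```bash
python3 ph.py
```

```text
now [ 535.5 -115.   105.9] offset [-0.0005  0.0009 -0.0159] ang [-8.000e-02 -3.000e-02 -7.253e+01] F [1.9 4.7 4.8] M [ 0.95 -0.43  0.  ] g 11.9 t 23.575 j [-0.43  0.5   1.6   0.    1.04  2.25]
screw phase (np.float64(59.0), np.float64(1.37))
```

Torque is zero and the screw hasn't moved. Opening slowly, just enough to clear the bar.

>>> move_arm([
  {"offset":[0,0,0],"angular":[0,0,0],"jaw":0.02},
  {"offset":[0,0,0],"angular":[0,0,0],"jaw":0.03},
  {"offset":[0,0,0],"angular":[0,0,0],"jaw":0.04},
  {"offset":[0,0,0],"angular":[0,0,0],"jaw":0.045},
  {"offset":[0,0,0],"angular":[0,0,0],"jaw":0.045},
])

```text
time_s: 24.25
eef_pos: [535.1, -115.6, 105.7]
ee_rot: [0.0, 0.852, -0.524, -0.0]
force: [1.0, -0.6, -0.1]
grip_width: 0.527
```

```bash
python3 ph.py
```

```text
now [ 535.1 -115.6  105.7] offset [-0.0008  0.0004 -0.0161] ang [ 0.00e+00  1.00e-02 -7.25e+01] F [ 1.  -0.6 -0.1] M [-0.02  0.01 -0.01] g 45.0 t 24.25 j [-0.43  0.5   1.6  -0.    1.04  2.25]
screw phase (np.float64(58.8), np.float64(1.36))
```

Released, with no force left on the tool. Retreating straight up, then away, for a look.

>>> move_arm([
  {"offset":[0,0,-0.015],"angular":[0,0,0],"jaw":0.045},
  {"offset":[0,0,-0.04],"angular":[0,0,0],"jaw":0.045},
  {"offset":[0,0,-0.08],"angular":[0,0,0],"jaw":0.045},
  {"offset":[0,0,-0.12],"angular":[0,0,0],"jaw":0.045},
  {"offset":[0,0,-0.12],"angular":[0,0,0],"jaw":0.045},
])

```text
time_s: 24.92
eef_pos: [536.2, -115.9, 229.7]
ee_rot: [-0.0, 0.852, -0.524, 0.004]
force: [0.7, -0.8, -0.9]
grip_width: 0.528
```

```bash
python3 ph.py; python3 -c "
from h import *
go([400,-330,226],-63)
c=cap('side');a=c['img'][270:430,320:520];b=cap('top')['img'][160:320,380:540]
cv2.imwrite('pics/end.png',np.hstack([cv2.resize(a,(440,352),interpolation=cv2.INTER_CUBIC),cv2.resize(b,(352,352),interpolation=cv2.INTER_CUBIC)])[:,:,::-1])"
```

```text
now [ 536.2 -115.9  229.7] offset [-0.0023  0.0017  0.1079] ang [-2.000e-02 -4.400e-01 -7.249e+01] F [ 0.7 -0.8 -0.9] M [-0.01  0.04  0.03] g 45.1 t 24.925 j [-0.43  0.37  1.45 -0.    1.31  2.25]
screw phase (np.float64(59.1), np.float64(1.36))
now [ 535.5 -115.7  227.5] offset [0.1302 0.2176 0.0014] ang [-0.12 -0.15 -0.2 ] F [-0.2  0.1  0.3] M [ 0.04  0.01 -0.02] g 45.0 t 24.975 j [-0.43  0.37  1.45 -0.    1.31  2.25]
```

View pics/end.png

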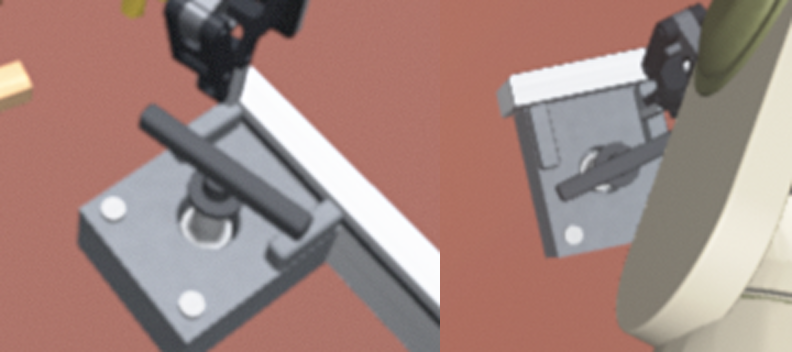

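The final picture shows the key upright in the socket, with its crossbar from (150,115) to (300,225) in the left panel and the gripper clear. Handing in.

```bash
python3 -c "
from ph import *
print(phase(cap('side')['img']),ctrl.sense()['dq'].round(3));ctrl.finish_job()"
```

```text
(np.float64(58.8), np.float64(1.33)) [-0.001  0.006  0.004 -0.001 -0.001 -0.001]
the job is handed in; nothing more can be done
```

The longest-handled hex key now stands upright in the tightened screw, released. I handed the job in at about 25 s of the 64 s allowed. The verdict isn't reported, and the screw angle is inferred from images rather than read directly.

- **Insertion:** I felt the key in with about 5–8 N of contact while turning anticlockwise. It dropped 14 mm to the socket floor.
- **Overshoot at the stop:** I turned clockwise past the point where the screw reached its stop. The side images show the socket holding still while the key kept turning about 30° too far. It pushed over a socket corner at roughly 1 N m.
- **Recovery:** Backing off dragged the screw back about 12°. I then turned clockwise again until the key sat in the next 60° slot and the screw was back on its stop, with torque rising to 0.5 N m. The tool height showed the key still at floor depth throughout.
- **Last checks:** The socket turned about 44° (0.77 rad) from its start. With a start of 0 to 0.2 rad, and the stop felt, that fits the 0.9 rad limit. It did not move when I let go, the tool reads no contact force, and the key looks upright and seated.
- **Disagreement between checks:** The two cameras differed by 1–2 mm on position, which the feeling-in corrected.

I saw no sign that anything else was moved, but I only looked closely around the bracket at the end.

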